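# Lock the lens and show an open can's base to the inspection camera

## Robot

A 7-joint arm with a two-finger parallel gripper is mounted at the origin on the work surface; the furniture and walls round the work are solid. World frame = base frame: x ahead of the robot, y to its left, z up, the work surface at z = 0. Lengths are in mm, angles in rad, forces in N, time in s.
With the tool pointing down it reaches from about 400 to 875 mm from the base axis. Payload 4.4 kg.
Tool frame: the origin (TCP) lies at the very end of the fingers, on their centre line; the grasp point (between the pads) lies 19 mm behind it; z points along the fingers, y is the line along which they close (so a half turn about z gives the same grasp; the last joint's range is limited). The gripper opens to 85 mm and grips with 20 to 120 N. Pads are 22 mm wide; open, the fingers measure 114 mm over their backs; the gripper's body (76 mm by 85 mm) begins 54 mm behind the grasp point. The pads swing forward as they close: fully open they stand 13 mm farther back than shut.
Start: joints at [-1.25, 0.628, 0.038, 1.517, -0.027, 0.996, -0.02], TCP at [245.174, 602.003, 200.113] pointing down, gripper open.
Joint ranges: [-3.06, 3.06], [-0.37, 2.12], [-1.25, 1.32], [0.18, 2.47], [-1.1, 4.24], [0.23, 1.98], [-2.94, 2.94]. Speed limits (rad/s): [2.57, 2.57, 3.14, 3.14, 3.14, 3.14, 3.14].

## Interface

Orientations are given as [roll, pitch, yaw] about the fixed x, y, z axes, in that order (R = Rz(yaw) Ry(pitch) Rx(roll)).
In Python, from cell import read_state, get_image, camera_info, finish_job gives the robot as it stands.
- The arm moves only by the tool play_rows, never from a script. Its argument "deltas" is one flat list of numbers, 7 for each row, row after row: the shift along the tool's x, y, z in mm, then the turn, a rotation vector about the tool's x, y, z in rad, then the opening, from 0 (shut) to 1 (fully open). In form: [dx, dy, dz, ax, ay, az, grip, dx, dy, dz, ax, ay, az, grip, ...]. A call has 1 to 10 rows; each row is the pose to reach, as a shift and turn from the pose commanded when the call began, along the tool's axes at that moment; what a row does not reach only later rows make up. A row lasts 1/8 s, in which the tool goes at most 62.5 mm and 10.7 degrees, less where a joint would pass 70% of its speed; a pose out of reach is approached as far as the arm can. A call with a gripper value outside its range is refused whole. The fingers move at their own pace and stop on an object; the grip force is fixed at half the most. Time passes only in rows, so rows that repeat a pose let the fingers close. It gives the time, the measured TCP pose, the force, the opening and the grip force at its end, in the units of the state.
- read_state(): the state, without advancing time (a new reading comes with each control period).
- get_image(name): name is "scene" or "side" or "wrist"; returns the picture (384x512x3 uint8, red, green, blue); there is no depth.
- camera_info(name): a dict with "fx", "fy", "cx", "cy" (pixels), "T" (4x4, takes a point from camera to world coordinates). Camera axes: x right, y down, z forward; pixel columns grow to the right and rows downward; lengths in mm; the calibration is good to about 2 mm. The wrist camera is an equidistant fisheye: a pixel r from the principal point sees the ray r / f radians off the axis. A picture is of the moment at which its call begins: read the wrist's pose just before it. camera_info takes no time and is no camera call; for the wrist camera it gives the pose at the moment of the call.
- finish_job(): hands the job in; it is judged then, once.
The state is a dict: "clock": time; "qpos": joint angles; "qd": joint speeds; "tau": joint torques, N m; "eef_pos": TCP position; "tool_rot": TCP orientation; "force": force on the tool from outside, world axes, zero at the start; "torque": the same for the moment, N m; "width": finger opening in mm; "gripper_force": force on a finger pad.
Only numpy, scipy, OpenCV 4.12 (cv2) and the standard library are available. Lean on these libraries where they do the work, as an engineer would, in place of code of your own. Each camera call takes 0.05 s, during which the arm holds its last target. There are 200 camera calls.

## Task

The inspection camera on the tilted bracket has to see the base of the one open, empty can that stands among the sealed cans. First lock the lens: turn its lock collar clockwise by the lever, fully to the stop at its locked mark; then pick out the open can and finish holding it still in the air in front of the lens, its base towards the glass, 80 mm from it, centred on the lens and square to it (so tilted as the camera is). Do not knock the can against the camera, leave the sealed cans standing where they are, and do not put the can down or let go: the program ends while the gripper holds it there.

Things in the scene. Friction and masses are not known exactly. Their poses are not given: they have to be found in the camera images.
- lens (a point): Centre of the front glass of the camera's black lens (45 mm across; its rim stands 3 mm proud of the glass). z: the lens axis, out of the glass; it points up, leaning 20 degrees from vertical towards the robot's side. -x: the side to which it leans; y: level. Place and heading differ from start to start; it does not move in the job.
- collar (a joint): Angle (rad) of the steel lock collar round the lens, 62 mm across, 12 mm high. Grows clockwise as seen from above, looking at the glass. 0: open (small round mark on the top plate); 1.3: the stop, lever over the black bar mark, locked. Starts at 0 to 0.5; about 0.1 N m of friction (2 N at the knob); stays where left.
- lever_knob (a point): Middle of the knob at the end of the collar's lever: black round peg 12 mm thick, 21 mm long, parallel to the lens axis and 58 mm from it. This point lies 3 mm behind the glass plane; outer end 7 mm before it, foot 14 mm behind it, on the 9 mm wide lever. At joint value q it stands, in the axes of lens, at angle 4.049 - q rad from x towards y.
- open_can_center (a point): Centre (half-way up, 53 mm above the base) of the open, empty tinplate can: 71 mm across, 106 mm high, about 50 g, no lid, so one looks into it. z: its axis, out of the mouth. Stands upright on the table (z = 0) in one of four places among three sealed cans. Take it across the body or pinch its wall at the rim.
- open_can_base (a point): Centre of the underside of the open can, 53 mm below its centre on its axis.
- sealed_can_1_center (a point): Centre (half-way up) of a sealed can, 71 mm across and 107 mm high, 380 g, closed by a seamed lid. To be left alone.
- sealed_can_2_center (a point): Centre of another sealed can, the same. To be left alone.
- sealed_can_3_center (a point): Centre of another sealed can, the same. To be left alone.
- open_can: The open can as a whole; origin at the centre of its underside, z up its axis.
- camera_stand: The fixed stand with all it carries: base plate 136 x 124 mm, steel yoke, in it the tilted aluminium camera (84 x 84 x 65 mm), lens and collar. Origin: centre of the base plate's underside; x: away from the side to which the lens leans. The camera's flat top plate, square to the lens axis, lies 31 mm behind the glass.

How it is judged (in metres and radians):
On the way, in this order (a step that is already met when the one before it is completed fails the run):
1. the lens collar is turned to its locked mark while the open can still stands in its place (value of joint collar above 1.2 rad and height (world z) of open_can_base below 0.02 m), for 0.2 s.
2. the open can is picked up and clear of the table (height (world z) of open_can_base above 0.08 m and contact force between the fingers and open_can above 0.5 N), for 0.2 s.
At the end, for the whole second after the job is handed in: Collar at its stop (over 1.2 of 1.3 rad); open can held still in the air, base 80 mm (+-14) from the glass along the lens axis, within 12 mm of it in lens x and y, square to it within 0.13 rad, not touching the camera; each sealed can within 30 mm of its start (value of joint collar above 1.2 rad and z of open_can_base in the frame of lens between 0.066 and 0.094 m and x of open_can_base in the frame of lens between -0.012 and 0.012 m and y of open_can_base in the frame of lens between -0.012 and 0.012 m and angle between the z axis of open_can_base and the z axis of lens, either way round below 0.13 rad and z of open_can_center in the frame of lens above 0.1 m and height (world z) of open_can_base above 0.15 m and linear speed of open_can below 0.02 m/s and angular speed of open_can below 0.2 rad/s and contact force between the fingers and open_can above 0.5 N and contact force between open_can and camera_stand below 0.1 N and distance of each of sealed_can_1_center, sealed_can_2_center, sealed_can_3_center from where it was at the start of the episode below 0.03 m); the arm keeps its last pose, push and grip.
It fails at once if the open can is knocked against the camera or its stand (contact force between open_can and camera_stand above 3 N).
It fails at once if a sealed can is knocked over or shoved away (distance of any of sealed_can_1_center, sealed_can_2_center, sealed_can_3_center from where it was at the start of the episode above 0.035 m).
It also fails if it takes over 51 s, if anything falls off the work surface, if the arm or the gripper's body presses on something with over 40 N, if the wrist force passes 120 N, or if a joint passes its speed limit or range.

## Working session

There is one attempt and no reset: what is moved stays moved. The work goes in short steps, Python scripts to look and compute and a tool call to move; the robot and the scene stay as the last step left them, time stands still between calls to the robot, and variables do not carry over. Pictures are saved under pics/ and viewed, at most 10 in all, crops included, and the job is handed in when it is done.

Besides the shell and the picture viewer there is one more tool, called after ">>>" as name(argument=value, ...) on one line, values as JSON. play_rows: Moves the arm, as the interface text tells. Its arguments: {"type":"object","properties":{"deltas":{"type":"array"}},"required":["deltas"]}

```bash
mkdir -p pics; ls; python3 - <<'E'
from cell import *
import cv2
s=read_state(); print({k:s[k] for k in('clock','eef_pos','tool_rot','width','force')})
for n in('scene','side','wrist'):
    c=camera_info(n); print(n,{k:(v if k!='T' else [[round(float(x),3) for x in r] for r in v]) for k,v in c.items()})
    cv2.imwrite(f'pics/{n}0.png',cv2.cvtColor(get_image(n),cv2.COLOR_RGB2BGR))
a=cv2.imread('pics/scene0.png');b=cv2.imread('pics/side0.png')
E
```

```text
pics
{'clock': 0.0, 'eef_pos': array([244.89952307, 601.35425543, 199.18190935]), 'tool_rot': array([-3.13968133e+00,  1.38240251e-05,  2.75478968e+00]), 'width': 85.38800027586407, 'force': array([-0.31376543, -0.64746665,  0.12217931])}
scene {'fx': 381.94571506285376, 'fy': 381.94571506285376, 'cx': 258.5356544567285, 'cy': 188.35344742592596, 'T': [[0.894, -0.333, 0.299, 281.534], [-0.448, -0.638, 0.627, -583.781], [-0.018, -0.694, -0.719, 729.973], [0.0, 0.0, 0.0, 1.0]]}
side {'fx': 450.2200896055175, 'fy': 450.2200896055175, 'cx': 252.72579826553547, 'cy': 196.15249819130528, 'T': [[0.988, -0.094, 0.123, 392.177], [-0.154, -0.523, 0.838, -1160.202], [-0.014, -0.847, -0.532, 823.624], [0.0, 0.0, 0.0, 1.0]]}
wrist {'fx': 297.3186396354542, 'fy': 297.3186396354542, 'cx': 254.63017860125834, 'cy': 194.69311610937547, 'T': [[0.377, 0.877, 0.299, 168.439], [0.926, -0.357, -0.122, 633.467], [-0.001, 0.323, -0.946, 371.906], [0.0, 0.0, 0.0, 1.0]]}
```

View pics/scene0.png

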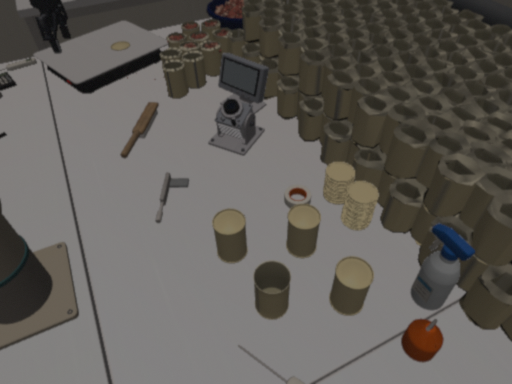

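View pics/side0.png

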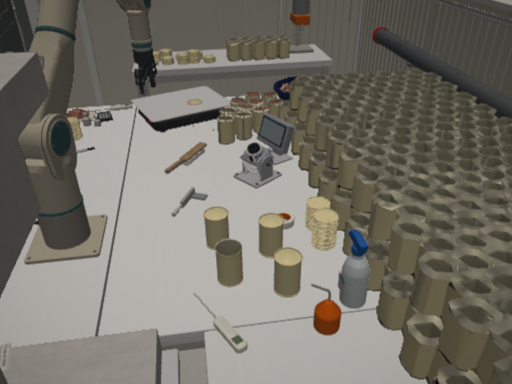

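View pics/wrist0.png

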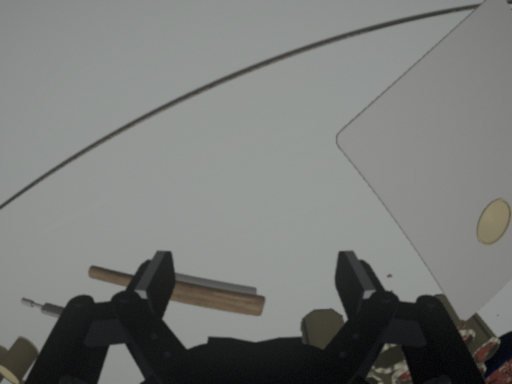

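The open can is the one with the dark mouth at scene (272,278) / side (229,248). The sealed cans in scene are at (230,221), (304,215) and (353,272). The stand is at scene (237,125) and side (257,163).

```bash
cat > h.py <<'E'
import numpy as np, cv2
from cell import *
from scipy.spatial.transform import Rotation as R
from scipy.optimize import least_squares
def ray(n,u,v,c=None):
    c=c or camera_info(n);T=np.array(c['T'])
    x,y=(u-c['cx'])/c['fx'],(v-c['cy'])/c['fy']
    if n=='wrist':
        r=np.hypot(x,y); k=np.sin(r)/max(r,1e-9); d=np.array([x*k,y*k,np.cos(r)])
    else: d=np.array([x,y,1.])
    d=T[:3,:3]@d; return T[:3,3],d/np.linalg.norm(d)
def atz(n,u,v,z,c=None):
    o,d=ray(n,u,v,c); return o+d*(z-o[2])/d[2]
def tri(rs):
    A=sum(np.eye(3)-np.outer(d,d) for o,d in rs); b=sum((np.eye(3)-np.outer(d,d))@o for o,d in rs)
    p=np.linalg.solve(A,b); return p,[np.linalg.norm((np.eye(3)-np.outer(d,d))@(p-o)) for o,d in rs]
def proj(n,P,c=None):
    c=c or camera_info(n);T=np.array(c['T']);p=(np.atleast_2d(P)-T[:3,3])@T[:3,:3]
    if n=='wrist':
        r=np.hypot(p[:,0],p[:,1]);k=np.arctan2(r,p[:,2])/np.maximum(r,1e-9)
    else: k=1/p[:,2]
    return np.c_[c['cx']+c['fx']*p[:,0]*k,c['cy']+c['fy']*p[:,1]*k]
def tool():
    s=read_state(); return np.array(s['eef_pos']),R.from_euler('xyz',s['tool_rot'])
def delta(p,Rt,frm=None):
    p0,R0=frm or tool()
    return np.round(R0.inv().apply(np.array(p)-p0),1),np.round((R0.inv()*Rt).as_rotvec(),3)
E
python3 - <<'E'
from h import *
np.set_printoptions(precision=1,suppress=True)
print('open',atz('scene',272,278,106),atz('side',229.5,248.5,106))
for a,b in(((230,221),(216,214)),((304,216),(271,221)),((353,272.5),(288,258))): print('sealed',atz('scene',*a,107),atz('side',*b,107))
print('lens',tri([ray('scene',232,107),ray('side',254,149)]))
for u,v in((210,138),(236,150),(264,130)): print('base',atz('scene',u,v,0))
a=cv2.resize(cv2.imread('pics/scene0.png')[80:160,195:275],None,fx=5,fy=5,interpolation=2)
b=cv2.resize(cv2.imread('pics/side0.png')[120:200,220:300],None,fx=5,fy=5,interpolation=2)
cv2.imwrite('pics/crop0.png',np.hstack([a,b]))
E
```

```text
open [ 459.9 -257.8  106. ] [ 461.9 -264.8  106. ]
sealed [444.9 -98.4 107. ] [ 441.4 -105.6  107. ]
sealed [ 589.4 -158.1  107. ] [ 587.7 -166.1  107. ]
sealed [ 599.  -316.9  107. ] [ 599.3 -327.5  107. ]
lens (array([610.2, 266.2, 117.5]), [np.float64(2.038717406827345), np.float64(2.0387174068273834)])
base [549.3 312.1   0. ]
base [596.5 223.5   0. ]
base [713.2 270.2   0. ]
```

View pics/crop0.png

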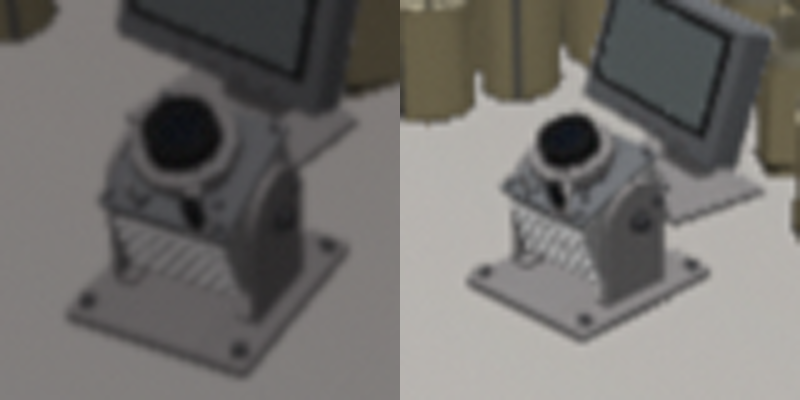

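The crops show the lens at scene (231.4,106.4) and side (253.6,147.6), with the knob at scene (233.4,121.6) and side (251.2,158.4). A monitor stands behind the camera. The base-plate corners are clear enough to give a heading.

```bash
python3 - <<'E'
from h import *
np.set_printoptions(precision=2,suppress=True)
S=np.array([(68,318),(243,375),(347,247)])/5+[195,80]; D=np.array([(68,285),(185,340),(308,270)])/5+[220,120]
P=[tri([ray('scene',*s),ray('side',*d)]) for s,d in zip(S,D)]
for p in P: print('corner',*p)
for z in (0,8):
  for n,C in(('scene',S),('side',D)):
    Q=[atz(n,*c,z)[:2] for c in C]; e1=Q[1]-Q[0];e2=Q[2]-Q[1]
    print(z,n,np.array(Q).tolist(),np.linalg.norm(e1),np.linalg.norm(e2),'yaw x',np.degrees(np.arctan2(e2[1],e2[0])),np.degrees(np.arctan2(e1[1],e1[0]))+90, (Q[0]+Q[2])/2)
print('lens',tri([ray('scene',231.4,106.4),ray('side',253.6,147.6)]))
print('knob',tri([ray('scene',233.4,121.6),ray('side',251.2,158.4)]))
c=np.array(camera_info('wrist')['T']);p,r=tool()
print('cam in tool',r.inv().apply(c[:3,3]-p)); print(r.inv().as_matrix()@c[:3,:3])
# monitor top corners
print('mon',[tri([ray('scene',*(np.array(s)/5+[195,80])),ray('side',*(np.array(d)/5+[220,120]))]) for s,d in [((118,40),(190,85)),((325,112),(340,170))]])
E
```

```text
corner [536.02 294.12  -5.48] [np.float64(1.577336205957234), np.float64(1.5773362059573406)]
corner [607.51 195.37  -3.06] [np.float64(0.6925780398976007), np.float64(0.6925780398975305)]
corner [711.55 265.21   5.27] [np.float64(0.9350385661280457), np.float64(0.9350385661279601)]
0 scene [[535.6623522300771, 289.03452444376944], [606.8591225768016, 192.73297655309898], [715.702178157765, 272.3723045277362]] 119.76213188626582 134.86746571524407 yaw x 36.19254484681389 36.475915347288826 [625.68 280.7 ]
0 side [[533.6904684561358, 282.5535368130993], [606.0802431955386, 189.51084798875127], [712.7136928475527, 273.0145941828457]] 117.88647687706144 135.438429602297 yaw x 38.064193282165846 37.883899171008736 [623.2  277.78]
8 scene [[532.8772796894111, 279.46907297259315], [603.2937829913037, 184.22292301387188], [710.9439944458404, 262.98945938871395]] 118.44962228401013 133.3894121686417 yaw x 36.19254484681394 36.475915347288826 [621.91 271.23]
8 side [[532.3159288104592, 268.53980922728306], [604.0025695683258, 176.40085959098224], [709.6002707007642, 259.0935199411706]] 116.74142582317641 134.1228934978939 yaw x 38.064193282165654 37.88389917100878 [620.96 263.82]
lens (array([607.39, 261.43, 124.49]), [np.float64(0.8500708540372764), np.float64(0.8500708540372213)])
knob (array([592.13, 217.12, 106.12]), [np.float64(1.4018329764884425), np.float64(1.4018329764884818)])
cam in tool [  82.95    0.53 -172.62]
[[-0.   -0.95 -0.32]
 [ 1.   -0.    0.  ]
 [-0.   -0.32  0.95]]
mon [(array([655.27, 479.96,  57.64]), [np.float64(5.014617336326616), np.float64(5.014617336326638)]), (array([761.63, 391.01,  17.9 ]), [np.float64(2.430321797073253), np.float64(2.4303217970734274)])]
```

```bash
cat >> h.py <<'E'
def lensframe(yaw):
    c,s=np.cos(yaw),np.sin(yaw);k,m=np.cos(np.radians(20)),np.sin(np.radians(20))
    return np.array([[k*c,-s,-m*c],[k*s,c,-m*s],[m,0,k]])  # columns lx ly lz
E
python3 - <<'E'
from h import *
L=lensframe(np.radians(37)); l=np.array([607.4,261.4,122]); 
Rt=R.from_matrix(np.c_[-L[:,0],L[:,1],-L[:,2]])
print(l+L[:,2]*80, delta(l+L[:,2]*80,Rt))
E
```

```text
[585.54804547 244.93337116 197.17540966] (array([-449.9, -201.8,    2.5]), array([-0.181, -0.318, -1.021]))
```

>>> play_rows(deltas=[-225,-101,-60,-0.09,-0.16,-0.51,0.4,-225,-101,-60,-0.09,-0.16,-0.51,0.4,-225,-101,-60,-0.09,-0.16,-0.51,0.4,-225,-101,-60,-0.09,-0.16,-0.51,0.4,-450,-202,2.5,-0.181,-0.318,-1.021,0.4,-450,-202,2.5,-0.181,-0.318,-1.021,0.4,-450,-202,2.5,-0.181,-0.318,-1.021,0.4,-450,-202,2.5,-0.181,-0.318,-1.021,0.4,-450,-202,2.5,-0.181,-0.318,-1.021,0.4,-450,-202,2.5,-0.181,-0.318,-1.021,0.4])

```text
clock: 1.4
eef_pos: [586.4, 242.8, 196.6]
tool_rot: [3.141, 0.348, -2.501]
force: [-0.2, 0.3, 0.2]
width: 34.0
gripper_force: 0.0
```

```bash
python3 - <<'E'
from h import *
s=read_state();print(s['clock'],s['eef_pos'],s['tool_rot'],s['qpos'],s['width'])
import json;c=camera_info('wrist');json.dump({k:np.array(v).tolist() for k,v in c.items()},open('w1.json','w'))
cv2.imwrite('pics/w1.png',cv2.cvtColor(get_image('wrist'),cv2.COLOR_RGB2BGR))
E
```

```text
1.4 [586.43025886 242.78053914 196.63810588] [ 3.14061596  0.34835359 -2.50092058] [-0.17941354  0.47657542 -0.29282268  1.92810676  0.14000572  0.41652241
  1.6749204 ] 34.02226586798426
```

View pics/w1.png

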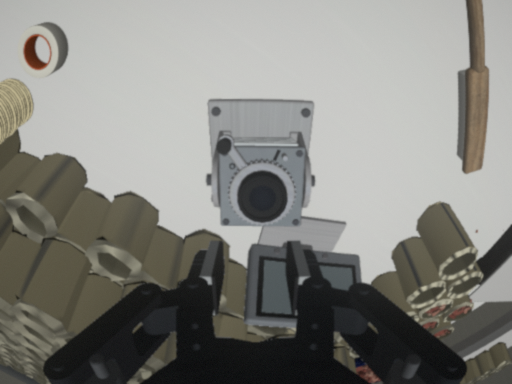

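The wrist picture shows the lens at (264,195), the knob at (224,145) and the lock bar at (277,155). The base-plate front corners are at (208,100) and (313,101).

```bash
python3 - <<'E'
from h import *
import json
np.set_printoptions(precision=2,suppress=True)
cw=json.load(open('w1.json'))
g=cv2.cvtColor(cv2.imread('pics/w1.png'),6)
m=(g<75).astype(np.uint8); n,lab,st,ce=cv2.connectedComponentsWithStats(m)
for i in range(1,n):
    x,y,w,h,a=st[i]
    if a>15 and 200<ce[i][0]<330 and 90<ce[i][1]<230: print(st[i],ce[i])
S=np.array([(68,318),(243,375),(347,247)])/5+[195,80]; D=np.array([(68,285),(185,340),(308,270)])/5+[220,120]
ct=np.array([[-68,62],[-68,-62],[68,-62]])
def res(v,full=False):
    l,yaw,q=v[:3],v[3],v[4]; sx,sy,h=v[5:8]
    L=lensframe(yaw)
    a=4.049-q
    kn=lambda z:l+L@[58*np.cos(a),58*np.sin(a),z]
    c,s=np.cos(yaw),np.sin(yaw)
    C=np.array([[sx+c*x-s*y,sy+s*x+c*y,h] for x,y in ct])
    r=[(proj('wrist',l,cw)[0]-lw),(proj('wrist',kn(7),cw)[0]-kw),proj('scene',l)[0]-[231.4,106.4],proj('side',l)[0]-[253.6,147.6],
     .7*(proj('scene',kn(-1))[0]-[233.4,121.6]),.7*(proj('side',kn(-1))[0]-[251.2,158.4]),
     .7*(proj('scene',C)-S).ravel(),.7*(proj('side',C)-D).ravel(),.7*(proj('wrist',C[:2],cw)-[[208,100],[313,101]][::1 if ORD else -1]).ravel(),
     [(h-8)/3]]
    # stand origin level with lens in y
    d=np.array([l[0]-sx,l[1]-sy]); r.append([(-s*d[0]+c*d[1])/2])
    return np.concatenate(r)
lw=np.array([264,195]);kw=np.array([224,145])
for ORD in(0,1):
    f=least_squares(res,[607,261,122,.645,.3,622,270,8],loss='soft_l1'); print(f.cost,f.x); print(f.fun)
E
```

```text
[217 138  14  17 176] [223.38 145.93]
[274 151   6   9  20] [276.3 154.7]
[ 238  171   49   51 1972] [261.9  196.07]
3.799510798148785 [607.35 268.74 121.08   0.64   0.28 625.04 280.88   1.67]
[-0.41  0.17  0.07  0.05 -1.12 -0.   -0.17 -0.21  0.1   0.97  0.29  0.31
 -0.62 -0.31  0.29 -0.03  0.26 -0.25 -0.22 -0.98  0.19 -0.41  0.78 -0.2
  0.41 -0.28 -0.11 -0.1  -2.11  0.38]
149.03217333774518 [607.23 268.86 121.06   0.65   0.29 625.18 282.74  -0.83]
[ -0.22   0.13   0.1    0.09  -1.18  -0.01  -0.21  -0.22   0.11   0.98
   0.3    0.32  -0.6    0.06   0.45   0.09  -0.    -0.2   -0.21  -0.63
   0.41  -0.18   0.69  -0.08  73.91   0.12 -73.04  -0.2   -2.94  -0.09]
```

```bash
cat >> h.py <<'E'
YAW=.642; LENS=np.array([608.3,267.7,121.]); LF=lensframe(YAW)
def kpose(q,z,r=58):
    a=4.049-q; u=LF@[np.cos(a),np.sin(a),0]
    return LENS+u*r+LF[:,2]*z, R.from_matrix(np.c_[u,np.cross(-LF[:,2],u),-LF[:,2]])
E
python3 - <<'E'
from h import *
import json
c=json.load(open('w1.json'))
for q in(.24,.28,.32): print(q,proj('wrist',kpose(q,7)[0],c),proj('wrist',kpose(q,0,0)[0],c))
for q,z in((.28,30),(.28,-8)): print(kpose(q,z)[0],delta(*kpose(q,z)))
E
```

```text
0.24 [[220.01665517 147.02423937]] [[262.04041628 195.23153597]]
0.28 [[222.14644008 145.36687674]] [[262.04041628 195.23153597]]
0.32 [[224.35168077 143.79324659]] [[262.04041628 195.23153597]]
[585.13305371 207.86591287 133.1315546 ] (array([ 43.1, -29.6,  52.5]), array([ 0.002,  0.001, -0.626]))
[595.54216008 215.64835571  97.42323501] (array([ 43.1, -29.7,  90.5]), array([ 0.002,  0.001, -0.626]))
```

>>> play_rows(deltas=[43,-29.6,30,0.002,0.001,-0.626,0.4,43,-29.6,30,0.002,0.001,-0.626,0.4,43,-29.6,40,0.002,0.001,-0.626,0.4,43,-29.6,52,0.002,0.001,-0.626,0.4,43,-29.6,60,0.002,0.001,-0.626,0.4,43,-29.6,75,0.002,0.001,-0.626,0.4,43,-29.6,90,0.002,0.001,-0.626,0.4,43,-29.6,90,0.002,0.001,-0.626,0.4,43,-29.6,90,0.002,0.001,-0.626,0.2,43,-29.6,90,0.002,0.001,-0.626,0.2])

```text
clock: 2.7
eef_pos: [596.0, 216.1, 99.1]
tool_rot: [-2.929, 0.281, -1.841]
force: [-0.5, 0.5, -0.2]
width: 17.2
gripper_force: 0.0
```

```bash
python3 - <<'E'
from h import *
s=read_state();print(s['clock'],s['eef_pos'],s['qpos'],s['width'],s['force'])
print('exp',kpose(.28,-8)[0])
for q in(.45,.6,.75,.9,1.05,1.2,1.3): print(q,*[x.tolist() for x in delta(*kpose(q,-8))])
cv2.imwrite('pics/w2.png',cv2.cvtColor(get_image('wrist'),cv2.COLOR_RGB2BGR))
E
```

```text
2.7 [596.0088255  216.07304916  99.07147619] [-0.0488555   0.64943647 -0.41798484  2.00993203  0.69159292  0.23442963
  1.84300675] 17.187151493980853 [-0.53630929  0.45705634 -0.18107527]
exp [595.54216008 215.64835571  97.42323501]
0.45 [0.1, 10.4, 1.3] [-0.002, 0.001, 0.172]
0.6 [-2.0, 18.9, 1.3] [-0.002, 0.001, 0.322]
0.75 [-5.4, 26.9, 1.3] [-0.002, 0.001, 0.472]
0.9 [-9.9, 34.3, 1.3] [-0.001, 0.001, 0.622]
1.05 [-15.5, 41.0, 1.3] [-0.001, 0.001, 0.772]
1.2 [-22.0, 46.7, 1.3] [-0.001, 0.001, 0.922]
1.3 [-26.7, 50.0, 1.3] [-0.001, 0.001, 1.022]
```

View pics/w2.png

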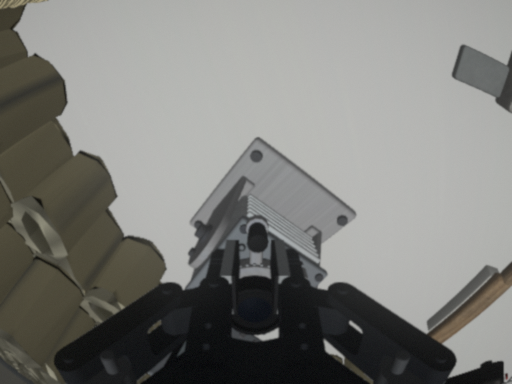

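The knob at (257,235) sits between the fingertips, where it was predicted. I'm starting the arc.

>>> play_rows(deltas=[0.1,10.4,1,0,0,0.172,0.2,-2,18.9,1,0,0,0.322,0.2,-5.4,26.9,1,0,0,0.472,0.2,-9.9,34.3,1,0,0,0.622,0.2,-15.5,41,1,0,0,0.772,0.2,-22,46.7,1,0,0,0.922,0.2,-26.7,50,1,0,0,1.022,0.2,-26.7,50,1,0,0,1.022,0.2])

```text
clock: 3.75
eef_pos: [556.6, 257.2, 95.2]
tool_rot: [3.003, 0.323, -2.913]
force: [-0.7, -0.2, 0.4]
width: 16.9
gripper_force: 0.0
```

```bash
python3 - <<'E'
from h import *
s=read_state();print(s['clock'],s['eef_pos'],s['qpos'],s['width'],s['force'])
print('exp',kpose(1.3,-8)[0])
for q in(1.34,1.38,1.42): print(q,*[x.tolist() for x in delta(*kpose(q,-8))])
cv2.imwrite('pics/w3.png',cv2.cvtColor(get_image('wrist'),cv2.COLOR_RGB2BGR))
E
```

```text
3.75 [556.64692646 257.19855936  95.20914639] [-0.12812384  0.63889338 -0.45153579  2.07525012  1.02437111  0.23351653
  0.39200407] 16.901595012979563 [-0.68801804 -0.20066354  0.38766718]
exp [556.87425507 256.95743258  95.15449742]
1.34 [-0.2, 2.0, 0.1] [0.0, 0.002, 0.041]
1.38 [-0.3, 4.3, 0.1] [0.0, 0.002, 0.081]
1.42 [-0.6, 6.6, 0.1] [0.0, 0.002, 0.121]
```

View pics/w3.png

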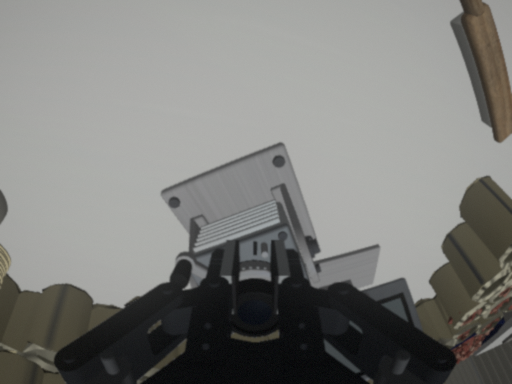

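The fingers passed the knob by: it is still back at (183,268). I'll check the geometry against this picture.

```bash
python3 - <<'E'
from h import *
np.set_printoptions(precision=1,suppress=True)
c=camera_info('wrist');T3=np.array(c['T'])
for q in(0,.15,.28,.4): print(q,*proj('wrist',[kpose(q,7)[0],kpose(q,-14)[0]],c))
p,r=tool()
print('tcp, -19, pads',proj('wrist',[p,p+r.apply([0,8,0]),p+r.apply([0,-8,0]),p+r.apply([11,8,0]),p+r.apply([-11,8,0]),p+r.apply([0,8,-19])],c))
print('lens',proj('wrist',LENS,c), 'bar',proj('wrist',kpose(1.3,-31,40)[0],c))
# base corners predicted
a=cv2.imread('pics/w2.png')[180:340,180:340];b=cv2.imread('pics/w3.png')[180:340,160:320]
f=lambda i:cv2.convertScaleAbs(cv2.resize(i,(400,400),interpolation=2),alpha=1.8,beta=20)
cv2.imwrite('pics/c23.png',np.hstack([f(a),f(b)]))
E
```

```text
0 [172.7 294.5] [179.2 277.4]
0.15 [175.3 285.2] [181.8 268.4]
0.28 [179.1 277.4] [185.5 260.8]
0.4 [184.  270.4] [190.1 254.1]
tcp, -19, pads [[254.3 230.2]
 [266.7 230.2]
 [241.9 230.2]
 [267.  214.4]
 [266.5 245.2]
 [268.  244.2]]
lens [[254.7 307.7]] bar [[254.7 238.8]]
```

View pics/c23.png

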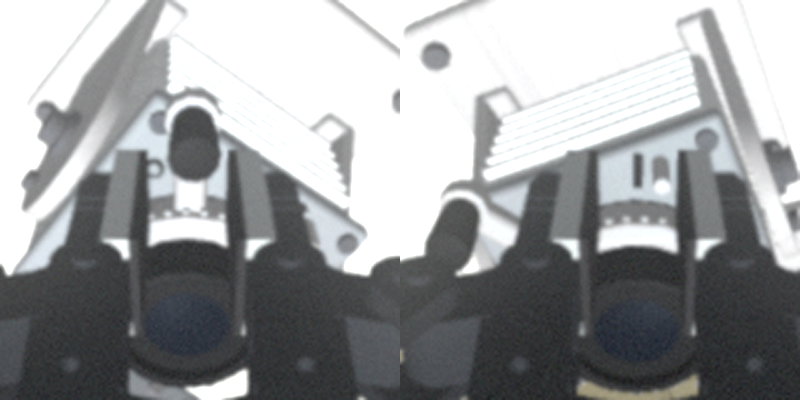

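The knob did not move, and q is still about 0.28. The fingertips look about 25–35 mm farther back than the nominal TCP, so they passed above it. I'll go back and descend farther in steps, watching the force.

```bash
python3 - <<'E'
from h import *
for q,z in((1,-8),(.75,-8),(.5,-8),(.29,-8),(.29,-20),(.29,-28)): print(q,z,*[x.tolist() for x in delta(*kpose(q,z))])
E
```

```text
1 -8 [-2.8, -16.8, -0.0] [-0.001, 0.001, -0.298]
0.75 -8 [-8.7, -30.0, 0.0] [-0.001, 0.001, -0.548]
0.5 -8 [-17.7, -41.3, 0.0] [-0.001, 0.001, -0.798]
0.29 -8 [-27.3, -48.8, 0.0] [-0.001, 0.001, -1.008]
0.29 -20 [-27.3, -48.8, 12.0] [-0.001, 0.001, -1.008]
0.29 -28 [-27.2, -48.8, 20.0] [-0.001, 0.001, -1.008]
```

>>> play_rows(deltas=[-1.5,-8.5,0,0,0,-0.15,0.2,-5.5,-23.5,0,0,0,-0.33,0.2,-8.7,-30,0,0,0,-0.5,0.2,-13,-36,0,0,0,-0.68,0.2,-17.7,-41.3,0,0,0,-0.85,0.2,-27.3,-48.8,0,0,0,-1.008,0.2,-27.3,-48.8,0,0,0,-1.008,0.2,-27.3,-48.8,4,0,0,-1.008,0.2,-27.3,-48.8,8,0,0,-1.008,0.2,-27.3,-48.8,12,0,0,-1.008,0.2])

```text
clock: 5.05
eef_pos: [597.8, 218.6, 85.3]
tool_rot: [-2.934, 0.283, -1.855]
force: [0.3, -0.6, -0.2]
width: 16.8
gripper_force: 0.0
```

```bash
python3 - <<'E'
from h import *
s=read_state();print(s['clock'],s['eef_pos'],s['qpos'],s['width'],s['force'],s['tau'])
print('exp',kpose(.29,-20)[0],delta(*kpose(.29,-20)))
E
```

```text
5.05 [597.7627312  218.64607247  85.30398565] [ 0.1568845   0.76240819 -0.76136113  2.00460038  1.21311466  0.42901761
  1.36412013] 16.817498606903364 [ 0.34125447 -0.58045992 -0.20580007] [  0.36870439 -49.69961286 -10.30207515 -11.64194852   0.39433714
  -1.03678878   0.08133642]
exp [598.29259178 218.29311751  86.03127478] (array([-0. , -0.7, -0.6]), array([-0.001, -0.   , -0.002]))
```

>>> play_rows(deltas=[0,0,4,0,0,0,0.2,0,0,8,0,0,0,0.2,0,0,8,0,0,0,0.2,0,0,8,0,0,0,0.1,0,0,8,0,0,0,0.1,0,0,8,0,0,0,0.1])

```text
clock: 5.8
eef_pos: [600.2, 219.9, 78.1]
tool_rot: [-2.934, 0.283, -1.855]
force: [-0.2, 0.6, -0.3]
width: 9.6
gripper_force: 52.0
```

```bash
python3 - <<'E'
from h import *
s=read_state();print(s['width'],s['gripper_force'],s['torque'],s['force'])
p,r=tool(); print('in lens frame',LF.T@(p-LENS))
print(delta(*kpose(.29,-28)))
# deltas from nominal pose
f=kpose(.29,-28)
for q in(.4,.5,.6,.8,1,1.2,1.3,1.34): print(q,*[x.tolist() for x in delta(*kpose(q,-28),frm=f)])
E
```

```text
9.618969241640302 51.976387054282895 [-0.25404771  0.394921    0.03929555] [-0.2274595   0.58560311 -0.34576009]
in lens frame [-47.64715403 -33.48791432 -28.2769344 ]
(array([-0.2, -0.3, -0.3]), array([-0.001,  0.   , -0.003]))
0.4 [-0.4, 6.4, 0.0] [-0.0, 0.0, 0.11]
0.5 [-1.3, 12.1, 0.0] [0.0, 0.0, 0.21]
0.6 [-2.8, 17.7, -0.0] [-0.0, -0.0, 0.31]
0.8 [-7.4, 28.3, -0.0] [-0.0, 0.0, 0.51]
1 [-14.0, 37.8, 0.0] [0.0, -0.0, 0.71]
1.2 [-22.4, 45.8, -0.0] [-0.0, 0.0, 0.91]
1.3 [-27.2, 49.1, 0.0] [0.0, -0.0, 1.01]
1.34 [-29.1, 50.3, 0.0] [0.0, -0.0, 1.05]
```

>>> play_rows(deltas=[-0.1,3,0,0,0,0.05,0.12,-0.4,6.4,0,0,0,0.11,0.12,-1.3,12.1,0,0,0,0.21,0.12,-2.8,17.7,0,0,0,0.31,0.12,-2.8,17.7,0,0,0,0.31,0.12])

```text
clock: 6.42
eef_pos: [584.4, 228.7, 75.4]
tool_rot: [-3.032, 0.333, -2.174]
force: [-1.1, 1.8, -2.2]
width: 10.4
gripper_force: 36.0
```

```bash
python3 - <<'E'
from h import *
s=read_state();print(s['clock'],s['width'],s['gripper_force'],s['torque'],s['force'],s['qpos'])
p,r=tool(); q=LF.T@(p-LENS);print('in lens frame',q,'q',4.049-np.arctan2(q[1],q[0])%(2*np.pi))
f=kpose(.6,-28)
for q in(.8,1,1.2,1.3,1.34): print(q,*[x.tolist() for x in delta(*kpose(q,-28),frm=f)])
c=camera_info('wrist')
for q in(.3,.6):print(q,proj('wrist',[kpose(q,7)[0],kpose(q,-14)[0]],c))
for n in('wrist','side'): cv2.imwrite(f'pics/{n}4.png',cv2.cvtColor(get_image(n),cv2.COLOR_RGB2BGR))
a=cv2.imread('pics/wrist4.png')[150:350,150:350];b=cv2.imread('pics/side4.png')[115:195,210:290]
fz=lambda i:cv2.convertScaleAbs(cv2.resize(i,(400,400),interpolation=2),alpha=1.5,beta=15)
cv2.imwrite('pics/c4.png',np.hstack([fz(a),fz(b)]))
E
```

```text
6.425 10.434811878904567 35.97664958098903 [0.00056623 0.40265298 0.01709491] [-1.10895277  1.77479801 -2.18741824] [ 0.06706564  0.7380081  -0.6513159   2.03813009  1.24761903  0.34708963
  0.97854081]
in lens frame [-55.5002861  -16.89644786 -28.36674385] q 0.6118831284865314
0.8 [-1.2, 11.5, -0.0] [0.0, 0.0, 0.2]
1 [-4.6, 22.6, 0.0] [0.0, -0.0, 0.4]
1.2 [-10.1, 32.7, -0.0] [0.0, 0.0, 0.6]
1.3 [-13.6, 37.4, 0.0] [0.0, 0.0, 0.7]
1.34 [-15.2, 39.1, 0.0] [0.0, -0.0, 0.74]
0.3 [[221.78457997 262.4273062 ]
 [225.19229274 244.11193856]]
0.6 [[253.42828805 258.59728202]
 [253.55123829 240.45391238]]
```

View pics/c4.png

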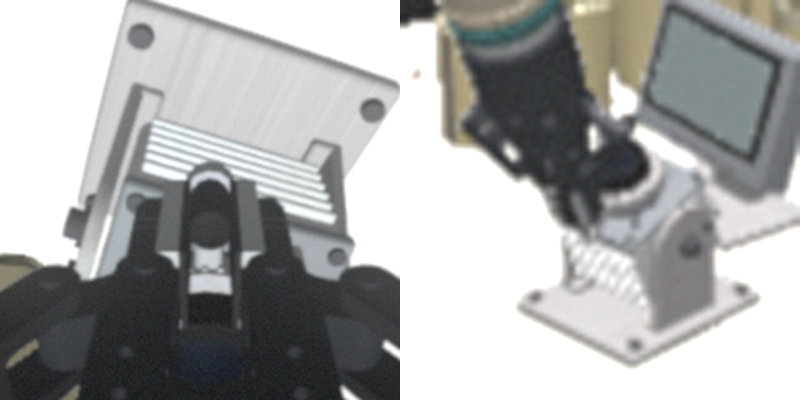

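The knob at about (255,265) is now held between the pads and has moved with the collar to q≈0.6. I'm continuing to the stop.

>>> play_rows(deltas=[-0.3,5.8,0,0,0,0.1,0.12,-1.2,11.5,0,0,0,0.2,0.12,-2.7,17.2,0,0,0,0.3,0.12,-4.6,22.6,0,0,0,0.4,0.12,-7.2,27.8,0,0,0,0.5,0.12,-10.1,32.7,0,0,0,0.6,0.12,-13.6,37.4,0,0,0,0.7,0.12,-15.2,39.1,0,0,0,0.74,0.12,-15.2,39.1,0,0,0,0.74,0.12])

```text
clock: 7.65
eef_pos: [562.4, 262.1, 76.1]
tool_rot: [2.992, 0.316, -2.958]
force: [2.6, -1.4, -3.4]
width: 10.3
gripper_force: 36.0
```

```bash
python3 - <<'E'
from h import *
s=read_state();print(s['clock'],s['width'],s['gripper_force'],s['torque'],s['force'],s['qpos'])
p,r=tool(); q=LF.T@(p-LENS);print('in lens frame',q,'q',4.049-np.arctan2(q[1],q[0])%(2*np.pi))
E
```

```text
7.65 10.256196788607882 36.00620097373394 [-0.62659413  0.03558572 -0.0322127 ] [ 2.58837074 -1.43797801 -3.43024378] [-0.09849008  0.69354634 -0.5115245   2.0654009   1.23556816  0.27052033
  0.15059425]
in lens frame [-53.08117693  23.05139196 -28.50750256] q 1.3171007869309808
```

>>> play_rows(deltas=[-0.3,3,0,0,0,0.04,0.12,-0.5,5,0,0,0,0.06,0.12,-0.5,5,0,0,0,0.06,0.12])

```text
clock: 8.02
eef_pos: [562.6, 262.2, 76.1]
tool_rot: [2.979, 0.306, -3.025]
force: [3.7, -7.7, -2.4]
width: 10.0
gripper_force: 36.3
```

```bash
python3 - <<'E'
from h import *
s=read_state();print(s['clock'],s['width'],s['gripper_force'],s['torque'],s['force'])
p,r=tool(); q=LF.T@(p-LENS);print('in lens frame',q,'q',4.049-np.arctan2(q[1],q[0])%(2*np.pi), 'F tool',r.inv().apply(s['force']))
E
```

```text
8.025 10.014949709924327 36.317239600466564 [-2.04152286 -0.26392107 -0.50029434] [ 3.73469879 -7.6620439  -2.44543562]
in lens frame [-52.84538241  23.00777516 -28.55530121] q 1.318036239136803 F tool [-1.95415136 -8.45175918  1.8395941 ]
```

The collar is at the stop: the knob stopped advancing at q≈1.32 and the reaction rose to 8.5 N. I'm releasing it and retreating along the axis.

>>> play_rows(deltas=[0.3,-4,0,0,0,-0.06,0.3,0.3,-4,0,0,0,-0.06,0.4,0.3,-4,-20,0,0,0,-0.06,0.4,0.3,-4,-60,0,0,0,-0.06,0.4,0.3,-4,-120,0,0,0,-0.06,0.6,0.3,-4,-160,0,0,0,-0.06,1,0.3,-4,-160,0,0,0,-0.06,1])

```text
schema error: expected a multiple of 7 numbers
```

```bash
python3 - <<'E'
from h import *
s=read_state();print(s['clock'],s['eef_pos'],s['width'],s['force'],s['qpos'])
az=np.arctan2(-261,461)+np.pi
x=np.array([np.cos(az),np.sin(az),0]);z=np.array([0,0,-1.])
Rt=R.from_matrix(np.c_[x,np.cross(z,x),z]); print(delta([461,-261,230],Rt))
# check collar state in scene image: knob at q=1.3?
im=get_image('wrist');cv2.imwrite('pics/w5.png',cv2.cvtColor(im,cv2.COLOR_RGB2BGR))
g=cv2.cvtColor(im,7);c=camera_info('wrist')
print('pred knob 1.3/1.2/.9, lens',proj('wrist',[kpose(1.3,7)[0],kpose(1.2,7)[0],kpose(.9,7)[0],LENS],c))
n,l,st,ce=cv2.connectedComponentsWithStats((g<75).astype(np.uint8))
for i in range(1,n):
    if 40<st[i][4]<4000: print(st[i],ce[i])
E
```

```text
8.025 [562.57354473 262.23969772  76.0926089 ] 10.014949709924327 [ 3.73469879 -7.6620439  -2.44543562] [-0.11193327  0.69095572 -0.49985717  2.06265258  1.22063485  0.27378881
  0.09393584]
(array([ 107.8, -469.7, -274.9]), array([0.252, 0.244, 0.65 ]))
pred knob 1.3/1.2/.9, lens [[251.58619261 258.60228918]
 [240.91637148 259.94208786]
 [211.68676749 268.70006472]
 [261.688431   326.74693782]]
[450   0  46  98 691] [472.93777135  41.46309696]
[462   0  50 118 849] [487.83627797  52.81154299]
[271 158  11  12 106] [276.09433962 163.21698113]
[166 213  11  10  85] [170.67058824 217.55294118]
[  0 228   6  17  44] [  2.25       235.70454545]
[192 234   9  32 158] [194.49367089 247.61392405]
```

>>> play_rows(deltas=[0.3,-4,0,0,0,-0.06,0.3,0.3,-4,0,0,0,-0.06,0.4,0.3,-4,-20,0,0,-0.06,0.4,0.3,-4,-60,0,0,-0.06,0.4,0.3,-4,-120,0,0,-0.06,0.6,0.3,-4,-160,0,0,-0.06,1,0.3,-4,-160,0,0,-0.06,1])

```text
clock: 8.95
eef_pos: [518.5, 232.6, 229.9]
tool_rot: [2.988, 0.322, -2.961]
force: [0.7, -0.9, 0.7]
width: 84.6
gripper_force: 0.0
```

```bash
python3 - <<'E'
from h import *
s=read_state();print(s['clock'],s['eef_pos'],s['width'],s['force'],s['qpos'])
az=np.arctan2(-261,461)+np.pi
x=np.array([np.cos(az),np.sin(az),0]);z=np.array([0,0,-1.])
Rt=R.from_matrix(np.c_[x,np.cross(z,x),z]); print(delta([461,-261,230],Rt))
c=camera_info('wrist')
im=get_image('wrist');cv2.imwrite('pics/w5.png',cv2.cvtColor(im,cv2.COLOR_RGB2BGR))
g=cv2.cvtColor(im,7)
print('pred knob 1.3/1.2/.9, lens',proj('wrist',[kpose(1.3,7)[0],kpose(1.2,7)[0],kpose(.9,7)[0],LENS],c))
n,l,st,ce=cv2.connectedComponentsWithStats((g<75).astype(np.uint8))
for i in range(1,n):
    if 40<st[i][4]<4000: print(st[i],ce[i])
E
```

```text
8.95 [518.4858932  232.59842496 229.90209214] 84.61546790364658 [ 0.68156984 -0.90981359  0.66534932] [ 0.28238493  0.46960744 -0.9863987   2.04901003  0.73552015  0.56320024
  0.61508543]
(array([ 137.8, -462.6, -118.2]), array([0.258, 0.255, 0.713]))
pred knob 1.3/1.2/.9, lens [[249.78031907 174.89816983]
 [244.25306585 175.4086381 ]
 [228.53212659 180.06067682]
 [252.39346683 222.77427808]]
[372   0  56 108 298] [396.37919463  48.        ]
[  0  14  17  48 638] [ 6.80721003 36.51410658]
[491 128  21  70 701] [503.95007133 171.35663338]
[428 147  35  33 138] [446.34782609 163.97101449]
[246 169  12  13 122] [251.05737705 175.35245902]
[ 33 173  22  20 201] [ 41.60696517 184.55223881]
[418 175  31  30 291] [435.58075601 189.73195876]
[451 182  27  28 375] [463.72266667 195.864     ]
[286 185   8  11  45] [290.33333333 189.51111111]
[408 193  54  51 822] [431.41605839 222.1593674 ]
[472 198  23  22 241] [483.4813278  209.17427386]
[ 234  204   39   40 1262] [252.88510301 223.2496038 ]
[471 226  14  18  86] [478.41860465 235.84883721]
[485 226  19  18 106] [493.19811321 236.38679245]
[307 234  25  13 148] [318.00675676 239.15540541]
[ 94 245  15  44 211] [100.78199052 270.01895735]
[  0 248  10  25 102] [  4.10784314 259.43137255]
[ 27 248  40  45 570] [ 50.15789474 272.83508772]
[468 251  17  16 163] [476.25766871 257.70552147]
[226 255  27  12  73] [236.90410959 258.28767123]
[432 255  19  15  86] [441.84883721 262.62790698]
[458 257  11  12  61] [462.67213115 263.98360656]
[221 268  16  44 255] [225.95686275 293.24705882]
[281 271  13  43  85] [287.09411765 292.72941176]
[195 285   4  21  42] [196.57142857 294.97619048]
[   0  286   32   70 1196] [ 10.91555184 320.11204013]
[ 21 288  24  14 143] [ 31.78321678 294.33566434]
[ 39 299  26  10  64] [ 49.96875  302.953125]
[498 300  14  15  42] [504.80952381 307.21428571]
[246 308  45  24 357] [263.58823529 316.14845938]
[118 373  18   4  48] [126.14583333 374.77083333]
```

The collar is confirmed locked: knob blob at (251.1,175.4), predicted (249.8,174.9) for q=1.3. The lens prediction also agrees to half a pixel. Next is the can.

>>> play_rows(deltas=[138,-463,-118,0.258,0.255,0.713,1,138,-463,-118,0.258,0.255,0.713,1,138,-463,-118,0.258,0.255,0.713,1,138,-463,-118,0.258,0.255,0.713,1,138,-463,-118,0.258,0.255,0.713,1,138,-463,-118,0.258,0.255,0.713,1,138,-463,-118,0.258,0.255,0.713,1,138,-463,-118,0.258,0.255,0.713,1,138,-463,-118,0.258,0.255,0.713,1,138,-463,-118,0.258,0.255,0.713,1])

```text
clock: 10.25
eef_pos: [460.6, -261.3, 226.9]
tool_rot: [-3.138, -0.005, 2.628]
force: [0.5, 1.1, 0.8]
width: 85.5
gripper_force: 0.0
```

```bash
python3 - <<'E'
from h import *
s=read_state();print(s['clock'],s['eef_pos'],s['tool_rot'],s['width'],s['qpos'])
c=camera_info('wrist'); im=get_image('wrist')
b=cv2.cvtColor(im,cv2.COLOR_RGB2BGR); cv2.imwrite('pics/w6.png',b)
th=np.linspace(0,2*np.pi,60)
ring=lambda x,y,r,z:np.c_[x+r*np.cos(th),y+r*np.sin(th),0*th+z]
P=proj('wrist',ring(461,-261,35.5,106),c); Q=proj('wrist',ring(461,-261,35.5,0),c)
for p in P: cv2.circle(b,tuple(int(v) for v in np.round(p)),0,(0,0,255),-1)
print(P.min(0),P.max(0),P.mean(0)); print(proj('wrist',[[461,-261,106]],c))
cv2.imwrite('pics/w6o.png',cv2.resize(b,(768,576)))
import json;json.dump({k:np.array(v).tolist() for k,v in c.items()},open('w6.json','w'))
E
```

```text
10.25 [ 460.59563773 -261.29594062  226.90255116] [-3.13802184 -0.00489632  2.62813911] 85.49734890571982 [ 1.01853578  0.54197543 -0.84950007  1.79919846  0.47350968  1.02321872
  1.04046974]
[220.22041787 145.47129971] [289.12029068 211.82485997] [254.9440004  179.66827353]
[[254.66537889 179.6735932 ]]
```

View pics/w6o.png

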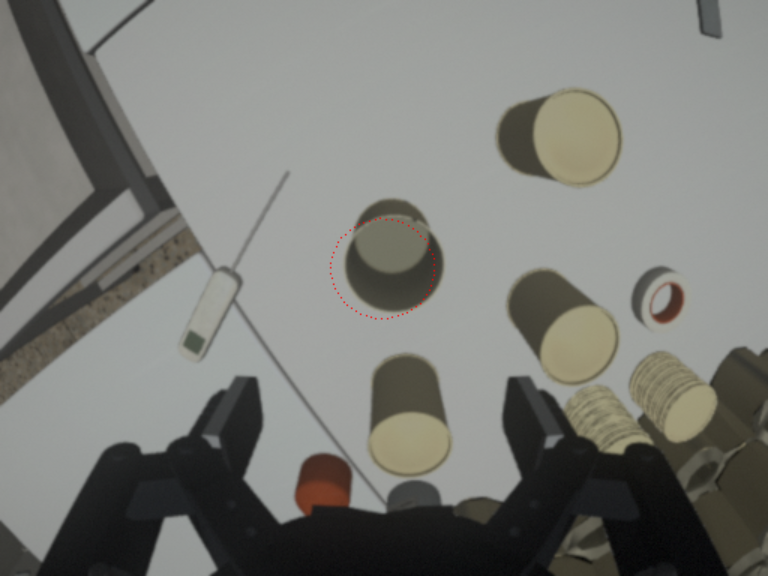

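The open can's rim is centred at about (394,262) in the enlarged picture, or (262.7,175) raw. Its inside bottom is at (392,243), or (261.3,162). That is a few mm off the prediction (382,269).

```bash
python3 - <<'E'
from h import *
import json
np.set_printoptions(precision=1,suppress=True)
c=json.load(open('w6.json'))
print(atz('wrist',262.7,174.8,106,c),atz('wrist',261.3,162,2,c))
th=np.linspace(0,2*np.pi,60)
for r,z in((35.5,106),(35.5,2)):
    x,y=atz('wrist',262.7,174.8,z,c)[:2] if z>50 else atz('wrist',261.3,162,z,c)[:2]
    P=proj('wrist',np.c_[x+r*np.cos(th),y+r*np.sin(th),0*th+z],c); print(z,P.min(0)*1.5,P.max(0)*1.5)
E
```

```text
[ 460.5 -251.3  106. ] [ 468.8 -255.3    2. ]
106 [342.  210.5] [445.8 310.9]
2 [353.  204.4] [430.7 280.2]
```

```bash
cat > fit.py <<'E'
from h import *
import json
from scipy.optimize import minimize
np.set_printoptions(precision=1,suppress=True)
th=np.linspace(0,2*np.pi,60)
def sil(n,x,y,z0,h,c,shape=(384,512)):
    P=np.vstack([proj(n,np.c_[x+35.5*np.cos(th),y+35.5*np.sin(th),0*th+z],c) for z in(z0,z0+h)]).astype(np.float32)
    m=np.zeros((384*4,512*4),np.uint8); cv2.fillConvexPoly(m,np.round(cv2.convexHull(P)*4).astype(np.int32),1); return cv2.resize(m*1.0,(512,384),interpolation=cv2.INTER_AREA)
def fit(n,img,c,x0,h=106,free=False,box=None):
    g=cv2.cvtColor(img,cv2.COLOR_BGR2Lab).astype(int); 
    u0,v0,u1,v1=box; sub=g[v0:v1,u0:u1]
    bg=np.median(np.r_[sub[0],sub[-1],sub[:,0],sub[:,-1]],0)
    m=((np.abs(sub-bg)[...,0]>40)|(np.abs(sub-bg)[...,2]>6)).astype(np.uint8)
    m=cv2.morphologyEx(m,cv2.MORPH_CLOSE,np.ones((5,5),np.uint8))
    k,l,s,_=cv2.connectedComponentsWithStats(m); i=1+np.argmax(s[1:,4]); m=(l==i)
    f=lambda v:np.abs(sil(n,v[0],v[1],v[2] if free else 0,h,c)[v0:v1,u0:u1]-m).sum()
    X=np.array(x0[:2]+([0] if free else []),float)
    r=minimize(f,X,method='Nelder-Mead',options=dict(initial_simplex=np.vstack([X]+[X+12*e for e in np.eye(len(X))])))
    print(n,r.x,r.fun,m.sum(),s[i][:4]+[u0,v0,0,0]); return r.x
if __name__=='__main__':
    c=json.load(open('w6.json')); im=cv2.imread('pics/w6.png')
    for fr in(0,1): fit('wrist',im,c,[463,-256],free=fr,box=(215,120,305,220))
    fit('scene',cv2.imread('pics/scene0.png'),None,[463,-256],box=(245,258,300,325))
    fit('side',cv2.imread('pics/side0.png'),None,[463,-256],box=(212,236,248,292))
E
python3 fit.py
```

```text
wrist [ 463.7 -252.8] 308.625 3848 [229 133  67  76]
wrist [ 466.4 -253.9  -13.4] 73.1875 3848 [229 133  67  76]
scene [ 461.3 -253. ] 181.375 1762 [254 261  36  58]
side [ 459.2 -253.9] 151.875 1272 [212 236  31  51]
```

```bash
python3 - <<'E'
from fit import *
s,d=cv2.imread('pics/scene0.png'),cv2.imread('pics/side0.png'); c=json.load(open('w6.json')); w=cv2.imread('pics/w6.png')
fit('scene',s,None,[463,-256],free=1,box=(245,258,300,325))
fit('side',d,None,[463,-256],free=1,box=(205,234,252,292))
for x0 in([443,-101],[588,-161]):
    P=proj('wrist',[[*x0,53]],c)[0].astype(int)
    for fr in(0,1): fit('wrist',w,c,x0,h=107,free=fr,box=(P[0]-52,P[1]-45,P[0]+45,P[1]+48))
    P=proj('scene',[[*x0,53]])[0].astype(int);
    for fr in(0,1):fit('scene',s,None,x0,h=107,free=fr,box=(P[0]-26,P[1]-36,P[0]+26,P[1]+36))
E
```

```text
scene [ 470.8 -237.5  -35.1] 37.1875 1762 [254 261  36  58]
side [ 460.5 -241.4  -11.1] 276.9375 1402 [205 234  38  53]
wrist [444.7 -94. ] 116.875 4152 [331  58  78  67]
wrist [445.3 -92.5  -4.8] 80.1875 4152 [331  58  78  67]
scene [443. -96.] 104.375 1531 [212 209  35  54]
scene [447.5 -82.  -20.4] 45.9375 1531 [212 209  35  54]
wrist [ 593.4 -154.4] 242.625 4063 [338 179  74  83]
wrist [ 595.7 -153.9   -5. ] 212.8125 4063 [338 179  74  83]
scene [ 591.8 -154.8] 214.875 1678 [285 196  36  62]
scene [ 590.8 -155.4    0.5] 215.3125 1678 [285 196  36  62]
```

```bash
python3 - <<'E'
from h import *
x=np.array([np.cos(2.628),np.sin(2.628),0]);z=np.array([0,0,-1.])
Rt=R.from_matrix(np.c_[x,np.cross(z,x),z]); 
for h in(200,120,60,42): print(delta([462,-253.2,h],Rt))
E
```

```text
(array([ 2.6,  7. , 27.3]), array([-0.004, -0.004,  0.002]))
(array([  2.2,   7.3, 107.3]), array([-0.004, -0.004,  0.002]))
(array([  1.9,   7.5, 167.3]), array([-0.004, -0.004,  0.002]))
(array([  1.9,   7.6, 185.3]), array([-0.004, -0.004,  0.002]))
```

>>> play_rows(deltas=[2.6,7,27,-0.004,-0.004,0,1,2.4,7.2,80,-0.004,-0.004,0,1,2.2,7.3,100,-0.004,-0.004,0,1,2.2,7.4,115,-0.004,-0.004,0,1,2,7.4,125,-0.004,-0.004,0,1,2,7.5,135,-0.004,-0.004,0,1,2,7.5,145,-0.004,-0.004,0,1,2,7.5,155,-0.004,-0.004,0,1])

```text
clock: 11.3
eef_pos: [462.0, -255.5, 72.7]
tool_rot: [-3.141, 0.002, 2.627]
force: [0.0, -0.3, -0.9]
width: 85.4
gripper_force: 0.0
```

```bash
python3 - <<'E'
from fit import *
s=read_state();print(s['clock'],s['eef_pos'],s['force'],s['width'])
for n in('side','scene'): cv2.imwrite(f'pics/{n}7.png',cv2.cvtColor(get_image(n),cv2.COLOR_RGB2BGR))
# did the can move? compare lower half of can in side/scene with start
for n,(u,v) in(('side',(230,274)),('scene',(272,305))):
    a=cv2.imread(f'pics/{n}0.png').astype(np.float32)[v-8:v+12,u-25:u+25];b=cv2.imread(f'pics/{n}7.png').astype(np.float32)[v-8:v+12,u-25:u+25]
    print(n,np.abs(a-b).mean(), cv2.phaseCorrelate(a.mean(2),b.mean(2)))
E
```

```text
11.3 [ 462.  -255.5   72.7] [ 0.  -0.3 -0.9] 85.4028987779666
side 6.938 ((0.04187032309886263, 0.05487106890740634), 0.9900203680992127)
scene 11.505333 ((0.16364150674365874, -0.015210085125030304), 0.7956666889190673)
```

>>> play_rows(deltas=[1,2,8,0,-0.002,0,1,1,2,16,0,-0.002,0,1,1,2,24,0,-0.002,0,1,1,2,30,0,-0.002,0,1,1,2,30,0,-0.002,0,1])

```text
clock: 12.02
eef_pos: [461.6, -252.9, 42.5]
tool_rot: [-3.141, 0.002, 2.628]
force: [0.2, 0.5, -0.2]
width: 85.9
gripper_force: 0.0
```

>>> play_rows(deltas=[0,0,0,0,0,0,0.75,0,0,0,0,0,0,0.7,0,0,0,0,0,0,0.7,0,0,0,0,0,0,0.7,0,0,0,0,0,0,0.7])

```text
clock: 12.65
eef_pos: [462.4, -253.3, 43.7]
tool_rot: [-3.141, 0.004, 2.628]
force: [-1.2, 0.2, 5.2]
width: 68.6
gripper_force: 68.1
```

>>> play_rows(deltas=[0,0,-15,0,0,0,0.6,0,0,-45,0,0,0,0.6,0,0,-90,0,0,0,0.6,0,0,-140,0,0,0,0.6,0,0,-190,0,0,0,0.6,0,0,-230,0,0,0,0.6,0,0,-230,0,0,0,0.6,0,0,-230,0,0,0,0.6])

```text
clock: 13.65
eef_pos: [460.5, -252.6, 272.7]
tool_rot: [-3.14, 0.002, 2.628]
force: [-0.7, 0.3, -1.3]
width: 68.9
gripper_force: 67.8
```

```bash
python3 - <<'E'
from fit import *
s=read_state();print(s['clock'],s['eef_pos'],s['force'],s['width'],s['gripper_force'],s['qpos'])
Rt=R.from_matrix(np.c_[-LF[:,0],LF[:,1],-LF[:,2]]); 
for d in(160,80): print(LENS+LF[:,2]*(d+43.5),delta(LENS+LF[:,2]*(d+43.5),Rt))
c=camera_info('wrist'); json.dump({k:np.array(v).tolist() for k,v in c.items()},open('w8.json','w'))
for n in('wrist','side','scene'): cv2.imwrite(f'pics/{n}8.png',cv2.cvtColor(get_image(n),cv2.COLOR_RGB2BGR))
# can after lift: base now at z~ tcp-43.5 ; silhouette in side below the pads
for n in('side','scene'):
    print(n,proj(n,[[462,-253,s['eef_pos'][2]-43.5],[462,-253,s['eef_pos'][2]+62]]))
E
```

```text
13.65 [ 460.5 -252.6  272.7] [-0.7  0.3 -1.3] 68.94333295320106 67.81215094146319 [ 1.   0.5 -0.9  1.8  0.4  1.1  1.1]
[552.6 226.  312.2] (array([155. , 462. , -40.3]), array([-0.2, -0.3, -1.1]))
[574.5 242.4 237.1] (array([144.1, 487.1,  34.9]), array([-0.2, -0.3, -1.1]))
side [[226.9 205.3]
 [224.8 166.7]]
scene [[272.3 235.4]
 [272.9 190.7]]
```

```bash
python3 - <<'E'
from h import *
Rt=R.from_matrix(np.c_[-LF[:,0],LF[:,1],-LF[:,2]]); 
print(delta(LENS+LF[:,2]*(150+43.5),Rt))
E
```

```text
(array([153.4, 465.1, -31.3]), array([-0.202, -0.309, -1.143]))
```

>>> play_rows(deltas=[16,47,-5,-0.02,-0.03,-0.11,0.6,33,100,-8,-0.04,-0.07,-0.25,0.6,50,150,-10,-0.06,-0.1,-0.37,0.6,67,200,-14,-0.09,-0.135,-0.5,0.6,84,255,-17,-0.11,-0.17,-0.63,0.6,101,306,-21,-0.135,-0.205,-0.76,0.6,118,357,-24,-0.155,-0.24,-0.88,0.6,135,408,-28,-0.18,-0.27,-1,0.6,147,447,-30,-0.195,-0.295,-1.1,0.6,153.4,465,-31,-0.202,-0.309,-1.143,0.6])

```text
clock: 15.05
eef_pos: [555.5, 229.7, 302.6]
tool_rot: [-3.14, 0.349, -2.496]
force: [-0.4, -0.2, -0.3]
width: 68.5
gripper_force: 67.9
```

>>> play_rows(deltas=[0,0,0,0,0,0,0.6,0,0,0,0,0,0,0.6])

```text
clock: 15.3
eef_pos: [556.2, 225.7, 302.6]
tool_rot: [-3.138, 0.348, -2.502]
force: [0.9, -0.7, -1.7]
width: 68.6
gripper_force: 67.9
```

```bash
cat > can.py <<'E'
from fit import *
s=read_state();print(s['clock'],s['eef_pos'],s['force'],s['width'],s['gripper_force'])
np.set_printoptions(precision=3,suppress=True)
p,r=tool(); a=LF.T@(p-LENS); print('tcp in lens',a,'axis err',(LF.T@r.as_matrix())[:,2])
Rt=R.from_matrix(np.c_[-LF[:,0],LF[:,1],-LF[:,2]])
print(delta(LENS+LF[:,2]*(80+43.5),Rt))
E
python3 - <<'E'
from can import *
for n in('side','scene'): cv2.imwrite(f'pics/{n}9.png',cv2.cvtColor(get_image(n),cv2.COLOR_RGB2BGR))
# silhouette of can foot: difference against start image, base ellipse edges
b=p+r.apply([0,0,43.5])
for n in('side','scene'):
    ring=np.array([b+r.apply([35.5*np.cos(t),35.5*np.sin(t),0]) for t in th]); P=proj(n,ring); print(n,P.min(0),P.max(0))
    np.save(f'pics/{n}9.npy',P)
    im=cv2.imread(f'pics/{n}9.png').astype(int);o=cv2.imread(f'pics/{n}0.png').astype(int)
    d=np.abs(im-o).sum(2)>45
    m=d.astype(np.uint8)
    lens=proj(n,LENS)[0]; print('lens',lens)
    u0,v0=int(P[:,0].min())-12,int(P[:,1].min())-6
    for v in range(v0,int(P[:,1].max())+14,2): print(v,''.join('#' if x else '.' for x in d[v,u0:u0+64]))
    print('u0',u0)
E
```

```text
15.3 [556.2 225.7 302.6] [ 0.9 -0.7 -1.7] 68.60678340328427 67.89661282848101
tcp in lens [ -0.697  -2.42  193.497] axis err [-0.001 -0.004 -1.   ]
(array([-0.8,  2.7, 70. ]), array([-0.004, -0.001, -0.002]))
side [232.492 107.641] [253.153 121.292]
lens [253.737 147.515]
101 ......######.....###............................................
103 .......####.######..............................................
105 ........###...###...............................................
107 ........##############..........................................
109 ..............#################.................................
111 .................####.#########.................................
113 ...........###..###..#####....#.##..............................
115 ............########.....######.................................
117 ............###..#######.###.##.................................
119 ....................#..#..###...................................
121 ..............#.....#..##.......................................
123 ................................................................
[... 1152 characters left out ...]
.............
74 ...............##.........##...#................................
76 ..............###############.##................................
78 ...............##############.##................................
80 ...................#########....................................
82 ................................................................
84 ................................................................
86 ................................................................
88 ................................................................
90 ................................................................
92 ................................................................
u0 191
```

```bash
python3 - <<'E'
from h import *
for n,rows,u0 in(('scene',range(58,84,3),196),('side',range(106,124,3),226)):
    a=cv2.imread(f'pics/{n}9.png',0);b=cv2.imread(f'pics/{n}0.png',0); P=np.load(f'pics/{n}9.npy')
    print(n,u0)
    for v in rows:
        k=np.abs(P[:,1]-v)<1.2; print(v,'ring u',np.round([P[k,0].min(),P[k,0].max()]) if k.any() else '')
        print(' new',*a[v,u0:u0+40]); print(' old',*b[v,u0:u0+40])
E
```

```text
scene 196
58 ring u [214. 226.]
 new 84 93 71 52 50 52 53 53 55 54 54 55 52 49 43 37 42 50 54 56 55 55 56 55 55 54 54 53 52 52 51 51 49 44 48 52 56 62 66 70
 old 86 97 91 90 93 83 72 60 58 58 60 60 61 61 61 61 60 60 59 59 58 58 56 55 54 55 50 38 26 31 31 28 34 42 47 53 57 63 67 70
61 ring u [209. 229.]
 new 68 68 64 60 54 51 53 52 53 55 55 54 55 54 49 43 38 42 51 55 56 55 56 55 55 55 55 54 53 52 53 52 50 49 44 38 36 32 32 28
 old 69 70 65 59 57 53 50 50 55 57 58 58 61 62 60 62 60 60 60 59 60 58 58 56 57 60 52 35 35 50 55 54 52 48 44 40 37 36 31 28
64 ring u [206. 231.]
 new 53 56 56 60 65 56 51 52 52 53 53 54 54 54 54 51 45 38 41 50 54 55 55 56 55 55 54 54 54 53 53 52 54 57 66 61 55 55 53 52
 old 53 58 57 56 55 54 51 51 53 56 59 60 61 60 61 62 60 60 60 59 59 59 58 57 55 52 43 33 43 52 56 56 56 55 54 56 56 54 55 54
67 ring u [204. 231.]
 new 49 55 56 55 55 53 52 51 52 53 54 53 54 55 55 55 51 45 40 40 49 54 56 55 55 55 54 55 55 54 54 53 53 57 60 61 57 55 54 55
 old 49 56 56 56 56 54 53 50 52 55 58 58 60 60 60 61 61 60 61 59 59 59 59 62 69 57 37 32 50 54 56 56 55 55 56 56 55 55 55 55
70
[... 2482 characters left out ...]
20 139 149 146 119 101 105 123 131 130 120 99 84 94 96 77 82 116 114 117 126 114 116 110 89 83 84 87 90 91 92 94 96 95 92 72 64 71
118 ring u [232. 251.]
 new 68 68 68 69 69 74 94 86 80 83 86 86 80 71 68 83 89 91 91 92 101 99 117 113 92 82 78 79 83 86 90 91 92 94 95 95 71 54 73 75
 old 70 69 67 69 68 73 93 116 95 83 82 82 90 92 98 98 100 86 94 100 97 92 90 87 84 82 78 79 83 86 90 92 93 95 95 95 70 54 74 73
121 ring u [234. 246.]
 new 108 130 121 111 114 103 91 83 94 93 94 95 101 107 110 98 91 100 114 100 95 91 88 86 84 81 77 79 82 86 90 92 92 94 94 79 49 71 79 81
 old 107 132 122 112 115 105 92 79 78 81 82 84 89 93 93 91 75 67 85 93 92 91 89 88 84 81 77 80 82 86 90 92 93 95 95 79 48 71 81 82
```

Against the lens in the same pictures, the held can's base ring is within about 1–2 px (3 mm) of the prediction. I'm going down the axis with a 2 mm trim.

>>> play_rows(deltas=[-1,0,15,-0.004,0,0,0.6,-2,0,30,-0.004,0,0,0.6,-2,0,45,-0.004,0,0,0.6,-2,0,58,-0.004,0,0,0.6,-2,0,66,-0.004,0,0,0.6,-2,0,70,-0.004,0,0,0.6,-2,0,70,-0.004,0,0,0.6,-2,0,70,-0.004,0,0,0.6,-2,0,70,-0.004,0,0,0.6,-2,0,70,-0.004,0,0,0.6])

```text
clock: 16.65
eef_pos: [577.2, 243.0, 238.6]
tool_rot: [3.141, 0.35, -2.499]
force: [-0.1, 0.4, -0.7]
width: 68.8
gripper_force: 67.9
```

```bash
python3 - <<'E'
from can import *
b=p+r.apply([0,0,43.5])
for n,st,rng in(('scene',2,None),('side',2,None)):
    a=cv2.cvtColor(get_image(n),cv2.COLOR_RGB2GRAY).astype(int);o=cv2.imread(f'pics/{n}0.png',0).astype(int)
    P=proj(n,np.array([b+r.apply([35.5*np.cos(t),35.5*np.sin(t),0]) for t in th])); v0,v1=P[:,1].min(),P[:,1].max()
    print(n,'bottom',v1)
    for v in range(int(v0)+3,int(v1)+4,3):
        d=np.flatnonzero(np.abs(a[v]-o[v])>7); d=d[(d>P[:,0].min()-12)&(d<P[:,0].max()+12)]
        k=np.abs(P[:,1]-v)<1.2
        print(v,np.round([P[k,0].min(),P[k,0].max()]) if k.any() else '',(d.min(),d.max(),len(d)) if len(d) else '')
E
```

```text
16.65 [577.2 243.  238.6] [-0.1  0.4 -0.7] 68.82167747333321 67.88336994795827
tcp in lens [  2.946  -1.17  124.05 ] axis err [ 0.001  0.001 -1.   ]
(array([2.9, 1.2, 0.5]), array([0.001, 0.001, 0.   ]))
scene bottom 97.53732419126734
79 [217. 236.] (np.int64(206), np.int64(222), 17)
82 [214. 237.] (np.int64(208), np.int64(237), 18)
85 [212. 238.] (np.int64(209), np.int64(237), 21)
88 [211. 237.] (np.int64(210), np.int64(237), 19)
91 [211. 236.] (np.int64(211), np.int64(235), 23)
94 [213. 233.] (np.int64(213), np.int64(232), 20)
97 [216. 229.] (np.int64(216), np.int64(229), 14)
100  
side bottom 136.6116544641741
125 [242. 258.] (np.int64(239), np.int64(253), 6)
128 [240. 259.] (np.int64(240), np.int64(257), 8)
131 [239. 258.] (np.int64(239), np.int64(257), 13)
134 [239. 256.] (np.int64(239), np.int64(255), 13)
137 [242. 250.] (np.int64(242), np.int64(249), 6)
```

The observed ring matches the prediction to 1 px in both views. I'll make a final 2 mm trim, let it settle and hand in.

>>> play_rows(deltas=[1,0.5,0,0,0,0,0.6,2,0.5,0,0,0,0,0.6,2,0.5,0,0,0,0,0.6,2,0.5,0,0,0,0,0.6,2,0.5,0,0,0,0,0.6,2,0.5,0,0,0,0,0.6])

```text
clock: 17.5
eef_pos: [575.3, 242.4, 237.6]
tool_rot: [3.14, 0.35, -2.499]
force: [-0.7, -0.0, 0.8]
width: 68.6
gripper_force: 67.9
```

```bash
python3 - <<'E'
from can import *
print(s['qd'],finish_job())
E
```

```text
17.5 [575.3 242.4 237.6] [-0.7 -0.   0.8] 68.63772726365242 67.88328911061399
tcp in lens [  0.822  -0.506 123.823] axis err [ 0.001  0.002 -1.   ]
(array([0.8, 0.5, 0.3]), array([0.002, 0.001, 0.   ]))
the job is handed in; nothing more can be done
[0.001 0.    0.001 0.002 0.001 0.001 0.   ] None
```

The job is handed in at 17.5 s (no verdict came back): by my measurements the collar is at its stop and the open can is held still about 80 mm from the glass, within a few mm of centre and square to the lens; the sealed cans were not re-measured at the end.

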